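Lock the bedside valuables box and put its key in the tray

ROBOT

A 6-joint arm with a two-finger parallel gripper is mounted at the origin on the work surface. World frame = base frame: x ahead of the robot, y to its left, z up, the work surface at z = 0. Lengths are in m, angles in rad, forces in N, time in s.
With the tool pointing down it reaches from about 0.3 to 0.775 m from the base axis. Payload 14.6 kg.
Tool frame: the origin (TCP) lies on the centre line of the jaws, within the pads' length; the fingertips stand 19 mm ahead of it and the grasp point (between the pads) is the TCP; y points along the fingers, x is the direction in which the jaws open and shut, and the axes are right-handed (so a half turn about y gives the same grasp; the last joint's range is limited). The gripper opens to 94 mm and grips with 3 to 60 N. Pads are 16 mm wide; open, the fingers measure 119 mm over their backs; the gripper's body (75 mm by 177 mm) begins 78 mm behind the grasp point.
Start: joints at [1.247, 0.3, 1.521, -0, 1.321, -0.067], TCP at [0.14, 0.532, 0.224] pointing down, gripper open.
Joint ranges: [-3.03, 3.03], [-0.79, 2.21], [0.23, 2.52], [-1.04, 4.18], [0, 3.07], [-2.55, 2.55]. Speed limits (rad/s): [2.22, 2.22, 2.57, 3.14, 3.14, 3.14].

INTERFACE

Orientations are given as [roll, pitch, yaw] about the fixed x, y, z axes, in that order (R = Rz(yaw) Ry(pitch) Rx(roll)).
In Python, from station import get_obs, cams, workorder gives the robot as it stands.
- The arm moves only by the shell command python3 -m handwheel 'ROWS' [FORCE]. ROWS is JSON, a list of rows, each an object of numbers: "fingers": the opening, from -1 (shut) to 1 (fully open); "x", "y", "z": the shift along the tool's x, y, z in m; "spin": the turn about the tool's y in degrees. In form: [{"fingers": .., "x": .., "y": .., "z": .., "spin": ..}, ...]. A call has exactly 10 rows; each row is the pose to reach, as a shift and turn from the pose commanded when the call began, along the tool's axes at that moment; what a row does not reach only later rows make up. A row lasts 1/10 s, in which the tool goes at most 50 mm and 8.59 degrees, less where a joint would pass 70% of its speed; a pose out of reach is approached as far as the arm can. A call with a gripper value outside its range is refused whole. The fingers move at their own pace and stop on an object; FORCE is the grip in N (left out, the last holds). Time passes only in rows, so rows that repeat a pose let the fingers close, or fill a call up. It gives the time, the measured TCP pose, the force and the opening at its end, in the units of the state.
- get_obs(): the state, without advancing time (a new reading comes with each control period).
- cams.camera(name): name is "scene" or "top" or "wrist"; returns (picture, depth): 420x560x3 uint8, red, green, blue; 420x560 float32, m along the optical axis (not along the pixel's ray), 0 where there is no reading.
- cams.get_calibration(name): a dict with "fx", "fy", "cx", "cy" (pixels), "dist" ([k1, k2, p1, p2, k3] as OpenCV has them; the pictures are not rectified), "view" (4x4, takes a point from world to camera coordinates). Camera axes: x right, y down, z forward; pixel columns grow to the right and rows downward; lengths in m; the calibration is good to about 2 mm. A picture is of the moment at which its call begins: read the wrist's pose just before it. get_calibration takes no time and is no camera call; for the wrist camera it gives the pose at the moment of the call.
- workorder.hand_in(): hands the job in, once; it reports no verdict.
The state is a dict: "time_s": time; "qpos": joint angles; "joint_vel": joint speeds; "tau": joint torques, N m; "ee_pos": TCP position; "eef_rot": TCP orientation; "force": force on the tool from outside, world axes, zero at the start; "moment": the same for the moment, N m; "grip_width": finger opening in m.
Only numpy, scipy, OpenCV 4.12 (cv2) and the standard library are available. Lean on these libraries where they do the work, as an engineer would, in place of code of your own. Each camera call takes 0.05 s, during which the arm holds its last target. There are 200 camera calls.

TASK

Lock the steel valuables box with its key, the flat one with the rectangular black bow that stands in the wooden valet: push the key fully home in the lock on the lid, turn it clockwise (seen from above) until it stops, with the bolt fully thrown into the keeper, turn it back to where it comes out, and draw it out. Never force the key, keep the lid shut, and leave the key lying in the valet's open tray. Leave the other key, the mug and the jar where they stand.

Things in the scene. Friction and masses are not known exactly. Their poses are not given: they have to be found in the camera images.
- key: The box's key, 20 g, loose, upright in one of the valet's slots, shoulder resting on the block (1 to 2 mm of play). Origin: centre of the black bow; z up, away from the blade; x along the width of bow and blade, y through their thickness; works either way round. Bow 28 (x) x 9 (y), z -15 to 15; shoulder 14 x 7 down to z -23; round throat 3 thick down to -28; blade 10 x 3 down to -48, rounded at the end.
- key_tip (a point): The end of the key's blade, 48 mm below the centre of the bow along the key.
- lock_place (a point): Middle of the lock's place on the lid, at the height of its brass face (123 mm above the table); axes of the box. The lock is screwed on through slotted lugs: the keyway's centre, which is the axis the key turns about, lies up to 6 mm to either side of this point along y, so find it by feel. Key home: blade's width along x, shoulder on the brass face, centre of the bow 23 mm above this height.
- lid: The lid (1.1 kg with its lock), shut and level, hinged along the box's back edge. Origin: on its top face under the middle of the lock's place. It is loose until the bolt is thrown: pulling a caught key lifts it. The key is caught when it is turned by more than about 0.13 rad: its blade then meets the cover from below after 2 mm of lift.
- plug (a joint): Turn of the lock's plug in rad: 0 = in line (the only place where the key enters and comes out), positive = clockwise seen from above. It turns with the key, 0.1 to 0.15 rad behind it (play), against about 0.03 N m. Clockwise throws the bolt until it stops firmly, at about 1.15: ease off at 0.1 N m, 0.17 N m is forcing it. Anticlockwise beyond 0 draws the bolt back.
- bolt (a joint): Travel in m of the lock's brass bolt, a flat tongue 14 wide that comes out of the case's front into the steel keeper staple on the box's front strip: 0 = drawn back (as found), 0.010 = fully thrown, at its stop. A pin under the plug pushes it; it stays where it is when the key turns back to 0.
- safe: The grey steel box, 260 deep (x) x 340 wide (y), lid's top at 90 mm, fixed. Origin: centre of its underside; front faces -x. On the lid the lock, a steel case 60 x 60, 30 high, with a brass face 28 across, 3 mm above the case. In it the keyway: a slot 11.4 (x) x 4.3 (y), edge bevelled 0.5, in a cover 3 thick; below it the turning plug, slot 11.2 x 4.0. Key and lock bear up to 40 N.
- valet: Wooden bedside valet 150 (x) x 230 (y), does not move. Origin: under its middle, on the table. The part from y +35 to +115 is a block 45 high with two upright key slots at x -35 and +35, y +75, each 13 long (along x), 4.6 wide, 29 deep; the rest is the open tray.
- tray (a point): Middle of the inner floor of the valet's open tray, 6 mm above the table; inside 138 x 138, rim 28 mm above the table; axes those of the valet.
- bike_key: A bystander: another key with a round steel bow 26 across and a wider blade, standing in the valet's other slot; does not fit this lock. Origin: centre of the bow.
- mug: Bystander: white mug, 80 across, 95 high. Origin: centre of the underside.
- jar: Bystander: white cream jar, 60 across, 50 high. Origin: centre of the underside.
Mind the look-alikes: they are no part of the job. Leave any purple look-alike of the key alone.

How it is judged:
On the way, in this order (a step that is already met when the one before it is completed fails the run):
1. the key is fully home in the lock: its shoulder within 2 mm of the cylinder's face, upright, in the keyway (z of key in the frame of lock_place below 0.025 m and x of key in the frame of lock_place between -0.004 and 0.004 m and y of key in the frame of lock_place between -0.009 and 0.009 m and angle between key's own z axis and vertical below 0.12 rad), for 0.1 s.
2. the bolt is thrown by at least 9 of its 10 mm, with the key still in the lock (value of joint bolt above 0.009 m and z of key in the frame of lock_place below 0.027 m), for 0.1 s.
3. the key is drawn out of the keyway with the plug back in line within 0.2 rad and the bolt left thrown by at least 8 mm (z of key in the frame of lock_place above 0.05 m and value of joint plug between -0.2 and 0.2 rad and value of joint bolt above 0.008 m), for 0.1 s.
At the end, for the whole second after the job is handed in: The bolt is thrown by at least 8 mm, the plug is back in line within 0.2 rad, the lid is shut (within 0.03 rad), and the key lies at rest inside the valet's tray: the centre of its bow within 69 mm of the tray's middle in x and y and less than 30 mm above its floor (x of key in the frame of tray between -0.069 and 0.069 m and y of key in the frame of tray between -0.069 and 0.069 m and z of key in the frame of tray below 0.03 m and linear speed of key below 0.02 m/s and value of joint bolt above 0.008 m and value of joint plug between -0.2 and 0.2 rad and angle between lid's own z axis and vertical below 0.03 rad); the robot touches nothing.
It fails at once if the key is forced: more than 40 N between key and lock (contact force between key and safe above 40 N).
It fails at once if the lid is lifted by more than 0.05 rad (angle between lid's own z axis and vertical above 0.05 rad).
It fails at once if the other key is moved by more than 20 mm (distance of bike_key from where it was at the start of the episode above 0.02 m).
It fails at once if the mug or the jar is moved by more than 30 mm (distance of any of mug, jar from where it was at the start of the episode above 0.03 m).
It also fails if it takes over 72 s, if anything falls off the work surface, if the arm or the gripper's body presses on something with over 40 N, if the wrist force passes 120 N, or if a joint passes its speed limit or range.

## Working session

There is one attempt and no reset: what is moved stays moved. The work goes in short steps, Python scripts to look and compute and a shell command to move; the robot and the scene stay as the last step left them, time stands still between calls to the robot, and variables do not carry over. Pictures are saved under pics/ and viewed, about 8 in all and at most 12, crops included, and the job is handed in when it is done.

```bash
ls; mkdir -p pics; cat > h.py <<'E'
import numpy as np, cv2
from station import get_obs, cams, workorder
def cap(n):
    c=cams.get_calibration(n); p,d=cams.camera(n); return c,p,d
def ray(c,uv):
    K=np.array([[c['fx'],0,c['cx']],[0,c['fy'],c['cy']],[0,0,1.]])
    u=cv2.undistortPoints(np.array(uv,float).reshape(-1,1,2),K,np.array(c['dist'],float)).reshape(-1,2)
    V=np.array(c['view']);R=V[:3,:3];o=-R.T@V[:3,3]
    return o,np.c_[u,np.ones(len(u))]@R
def plane(c,uv,z):
    o,d=ray(c,uv); return o+d*((z-o[2])/d[:,2])[:,None]
def dep(c,uv,d):
    o,r=ray(c,uv); return o+r*np.array([d[int(v),int(u)] for u,v in uv])[:,None]
def save(n,p,crop=None,s=1):
    if crop: x0,y0,x1,y1=crop; p=p[y0:y1,x0:x1]
    cv2.imwrite('pics/'+n,cv2.resize(p[:,:,::-1],None,fx=s,fy=s,interpolation=cv2.INTER_CUBIC))
E
python3 - <<'E'
from h import *
o=get_obs();print(o)
c,p,d=cap('top');np.savez('top.npz',p=p,d=d);save('top.png',p,s=1.4)
c2,p2,d2=cap('scene');save('scene.png',p2,s=1.4);np.savez('scene.npz',p=p2,d=d2)
print(c,c2)
E
```

```text
pics
{'time_s': 0.0, 'qpos': array([ 1.24738159e+00,  3.00437186e-01,  1.52157723e+00,  3.29612847e-05,
        1.32074008e+00, -6.66188641e-02]), 'joint_vel': array([ 0.00094882,  0.00012175,  0.00131213,  0.00028761, -0.00043996,
        0.0008028 ]), 'tau': array([-2.15111027e-04, -5.31792355e+01, -3.52745819e+01,  7.08236522e-02,
        2.41910439e-02, -8.67050039e-05]), 'ee_pos': array([0.13961623, 0.53172661, 0.22390656]), 'eef_rot': array([-1.57068713e+00,  1.15713522e-03,  1.31399234e+00]), 'force': array([-0.12383444,  1.18974934, -0.10528936]), 'moment': array([ 0.00468493, -0.01704577,  0.03362295]), 'grip_width': 0.09435689118340686}
{'fx': 460.7578798205837, 'fy': 460.7578798205837, 'cx': 280.18185247993705, 'cy': 211.40799633468592, 'dist': array([-0.06321908,  0.        ,  0.        ,  0.        ,  0.        ]), 'view': array([[ 5.28470838e-04, -9.99983599e-01,  5.70280376e-03,
        -5.02613689e-02],
       [-9.95337030e-01, -1.07607254e-03, -9.64522573e-02,
         5.87648170e-01],
       [ 9.64568120e-02, -5.62523956e-03, -9.95321275e-01,
         1.05431105e+00],
       [ 0.00000000e+00,  0.00000000e+00,  0.00000000e+00,
         1.00000000e+00]])} {'fx': 484.02795346968423, 'fy': 484.02795346968423, 'cx': 266.88007305855643, 'cy': 202.6121763184967, 'dist': array([-0.00727928,  0.        ,  0.        ,  0.        ,  0.        ]), 'view': array([[-0.25642495,  0.96656245, -0.00180972,  0.1698068 ],
       [ 0.64897308,  0.17078169, -0.74139568, -0.30134951],
       [-0.71629616, -0.19128681, -0.6710657 ,  1.42291808],
       [ 0.        ,  0.        ,  0.        ,  1.        ]])}
```

View pics/top.png

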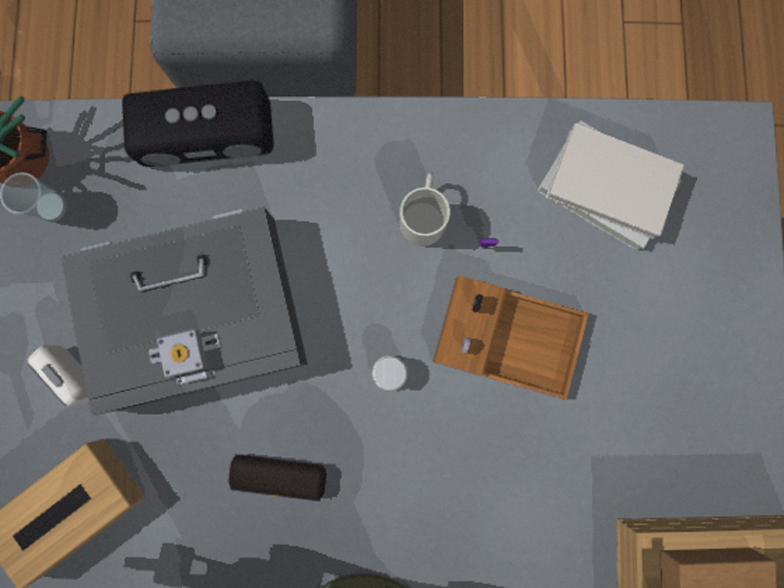

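View pics/scene.png

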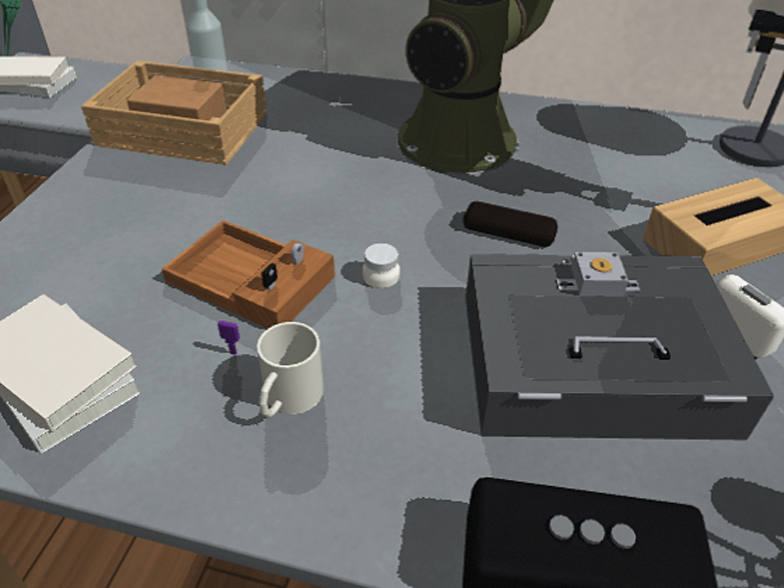

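Key candidates in the top view (1.4x pixels): black rectangular bow at (477,303) in the valet, round steel bow at (467,345) in the valet (bike key), purple one at (488,242) on the table (look-alike). The black one in the slot fits the description; I'll confirm it in a crop and measure.

```bash
python3 - <<'E'
from h import *
t=np.load('top.npz');p,d=t['p'],t['d'];c=cams.get_calibration('top')
s=np.load('scene.npz');p2=s['p'];c2=cams.get_calibration('scene')
hsv=cv2.cvtColor(p,cv2.COLOR_RGB2HSV)
m=(cv2.inRange(hsv,(15,120,90),(32,255,255)))
m[:, :90]=0;m[:,170:]=0;m[:225]=0;m[275:]=0
cs,_=cv2.findContours(m,0,2);k=max(cs,key=cv2.contourArea);e=cv2.fitEllipse(cv2.convexHull(k));print('brass',e,plane(c,[e[0]],.123))
h2=cv2.cvtColor(p2,cv2.COLOR_RGB2HSV);m2=cv2.inRange(h2,(15,120,90),(32,255,255));r=np.zeros_like(m2);r[175:205,410:450]=m2[175:205,410:450]
cs,_=cv2.findContours(r,0,2);k=max(cs,key=cv2.contourArea);e=cv2.fitEllipse(cv2.convexHull(k));print('brass scene',e,plane(c2,[e[0]],.123))
# black key bow
for nm,pp,cc,(x0,y0,x1,y1) in(('top',p,c,(325,200,355,232)),('scene',p2,c2,(180,180,204,212))):
    g=pp.max(2);mm=np.zeros_like(g);mm[y0:y1,x0:x1]=(g[y0:y1,x0:x1]<45)*255
    k=max(cv2.findContours(mm,0,2)[0],key=cv2.contourArea);rr=cv2.minAreaRect(k);print(nm,'black',rr);print(plane(cc,[rr[0]],.068),plane(cc,[rr[0]],.083))
q=lambda L:np.array(L)/1.4
print('valet block top',plane(c,q([(460,277),(434,362)]),.045).round(4).tolist(),'rim',plane(c,q([(590,313),(567,398)]),.028).round(4).tolist())
print('lid',plane(c,q([(63,255),(267,209),(300,350),(88,400)]),.09).round(4).tolist())
print('mug,jar',plane(c,q([(424,212),(389,373)]),.07).round(3).tolist())
save('keys.png',np.hstack([cv2.resize(p[190:270,310:390],(400,400),interpolation=2),cv2.resize(p2[160:240,160:240],(400,400),interpolation=2)]))
E
```

```text
brass ((127.55977630615234, 251.88560485839844), (11.255839347839355, 11.862110137939453), 69.3568344116211) [[0.49123275 0.27702219 0.123     ]]
brass scene ((429.30279541015625, 188.98239135742188), (8.441628456115723, 13.815591812133789), 101.72640991210938) [[0.49062834 0.27973657 0.123     ]]
top black ((340.6499938964844, 216.05001831054688), (3.7947328090667725, 11.067971229553223), 18.434947967529297)
[[ 0.57344474 -0.18660231  0.068     ]] [[ 0.57214162 -0.1845379   0.083     ]]
scene black ((192.00001525878906, 196.5), (9.192387580871582, 16.263456344604492), 45.0)
[[ 0.57110452 -0.18468981  0.068     ]] [[ 0.58663507 -0.17691114  0.083     ]]
valet block top [[0.6179, -0.1621, 0.045], [0.4774, -0.1182, 0.045]] rim [[0.5592, -0.3837, 0.028], [0.4172, -0.3412, 0.028]]
lid [[0.6477, 0.4827, 0.09], [0.722, 0.152, 0.09], [0.4963, 0.0955, 0.09], [0.4161, 0.4311, 0.09]]
mug,jar [[0.722, -0.101, 0.07], [0.46, -0.044, 0.07]]
```

View pics/keys.png

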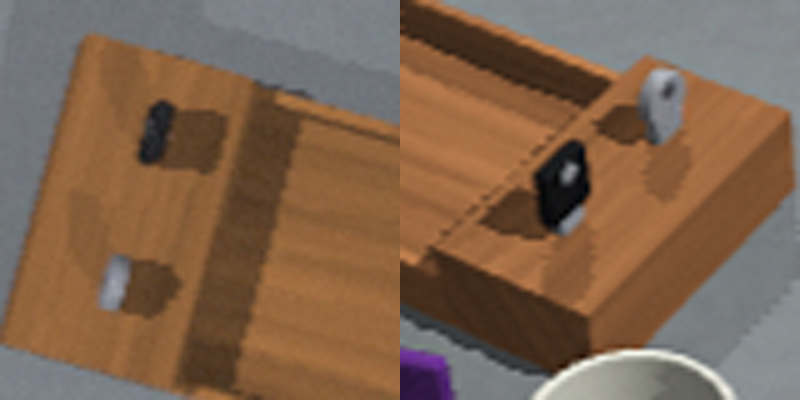

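The crop confirms it: black rectangular bow at crop (155,132), steel round bow at (113,285). Key ≈ (0.572, -0.186), valet yaw ≈ -0.29, box yaw ≈ 0.23, lock ≈ (0.491, 0.278).

```bash
python3 -m handwheel '[{"fingers":-0.1,"x":-0.584,"y":0.03,"z":-0.6,"spin":-2},{"fingers":-0.1,"x":-0.584,"y":0.03,"z":-0.6,"spin":-2},{"fingers":-0.1,"x":-0.584,"y":0.03,"z":-0.6,"spin":-2},{"fingers":-0.1,"x":-0.584,"y":0.03,"z":-0.6,"spin":-2},{"fingers":-0.1,"x":-0.584,"y":0.03,"z":-0.6,"spin":-2},{"fingers":-0.1,"x":-0.584,"y":0.03,"z":-0.6,"spin":-2},{"fingers":-0.1,"x":-0.584,"y":0.03,"z":-0.6,"spin":-2},{"fingers":-0.1,"x":-0.584,"y":0.03,"z":-0.6,"spin":-2},{"fingers":-0.1,"x":-0.584,"y":0.03,"z":-0.6,"spin":-2},{"fingers":-0.1,"x":-0.584,"y":0.03,"z":-0.6,"spin":-2}]' 40
cat >> h.py <<'E'
def shift(tgt,keyyaw=None):
    "tool-axis shift to reach world tgt; spin in deg for key yaw (tool x = key y)"
    from scipy.spatial.transform import Rotation as Rn
    o=get_obs();R=Rn.from_euler('xyz',o['eef_rot']).as_matrix()
    print('shift',(R.T@(np.array(tgt)-o['ee_pos'])).round(4), 'spin',None if keyyaw is None else np.degrees(o['eef_rot'][2]-keyyaw-np.pi/2).round(2),'force',o['force'].round(2),'mom',o['moment'].round(3),'t',round(o['time_s'],2),'w',round(o['grip_width'],4),o['ee_pos'].round(4),o['eef_rot'].round(4))
E
python3 -c "
from h import *
shift([.572,-.1855,.2],-.29)"
```

```text
time_s: 1.1
ee_pos: [0.398, 0.1019, 0.2066]
eef_rot: [-1.571, -0.0, 1.349]
force: [1.2, 1.1, 0.8]
grip_width: 0.042
shift [-0.242   0.0066 -0.233 ] spin 3.9 force [1.21 1.12 0.79] mom [ 0.042  0.009 -0.014] t 1.1 w 0.042 [0.398  0.1019 0.2066] [-1.5711e+00 -1.0000e-04  1.3488e+00]
```

```bash
python3 -m handwheel '[{"fingers":-0.1,"x":-0.242,"y":0.01,"z":-0.233,"spin":4},{"fingers":-0.1,"x":-0.242,"y":0.01,"z":-0.233,"spin":4},{"fingers":-0.1,"x":-0.242,"y":0.01,"z":-0.233,"spin":4},{"fingers":-0.1,"x":-0.242,"y":0.01,"z":-0.233,"spin":4},{"fingers":-0.1,"x":-0.242,"y":0.01,"z":-0.233,"spin":4},{"fingers":-0.1,"x":-0.242,"y":0.01,"z":-0.233,"spin":4},{"fingers":-0.1,"x":-0.242,"y":0.01,"z":-0.233,"spin":4},{"fingers":-0.1,"x":-0.242,"y":0.01,"z":-0.233,"spin":4},{"fingers":-0.1,"x":-0.242,"y":0.01,"z":-0.233,"spin":4},{"fingers":-0.1,"x":-0.242,"y":0.01,"z":-0.233,"spin":4}]'
python3 - <<'E'
from h import *
shift([.572,-.1855,.072],-.29)
c,p,d=cap('wrist');np.savez('w1.npz',p=p,d=d,view=c['view']);save('w1.png',p,s=1.4);print(c['fx'],c['view'].round(3).tolist())
E
```

```text
time_s: 2.1
ee_pos: [0.5712, -0.1826, 0.1965]
eef_rot: [-1.57, -0.0, 1.28]
force: [-0.3, 0.0, -0.4]
grip_width: 0.0423
shift [-0.0026  0.1245 -0.0017] spin -0.06 force [-0.31  0.   -0.44] mom [-0.003  0.021 -0.006] t 2.1 w 0.0423 [ 0.5712 -0.1826  0.1965] [-1.5704e+00 -2.0000e-04  1.2797e+00]
351.628923829579 [[0.287, 0.958, 0.001, 0.01], [0.921, -0.276, 0.274, -0.598], [0.263, -0.078, -0.962, 0.201], [0.0, 0.0, 0.0, 1.0]]
```

View pics/w1.png

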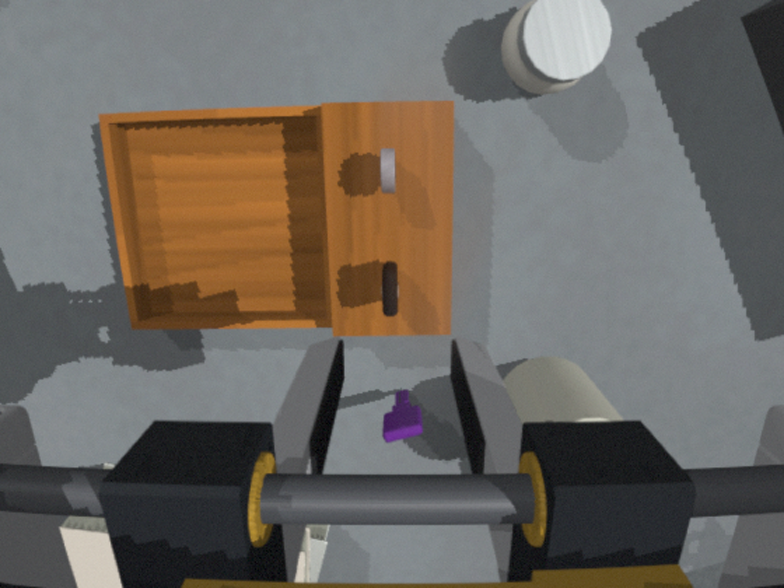

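Wrist view: the black bow is at (390,289), the steel key at (388,170), and the purple look-alike at (403,415) on the table. The key is nearly aligned with the jaws.

```bash
python3 - <<'E'
from h import *
t=np.load('w1.npz');p=t['p'];c=cams.get_calibration('wrist');c['view']=t['view']
g=p.max(2);m=np.zeros_like(g);m[180:232,270:290]=(g[180:232,270:290]<50)*255
k=max(cv2.findContours(m,0,2)[0],key=cv2.contourArea);r=cv2.minAreaRect(k);print(r,cv2.boundingRect(k))
x,y,w,h=cv2.boundingRect(k);u=x+w/2-.5
P=plane(c,[(u,y),(u,y+h-1)],.083);print('top ends',P.round(4),P.mean(0), plane(c,[(u,y+h/2)],.068))
q=np.array([(454,102),(451,333),(321,103),(332,333)])/1.4
B=plane(c,q,.045);print(B.round(4).tolist()); print([np.arctan2(*(B[i]-B[j])[[1,0]]) for i,j in((1,0),(3,2))],B.mean(0))
print('steel',plane(c,[(388/1.4,170/1.4)],.075))
E
```

```text
((276.6793212890625, 206.04827880859375), (36.114044189453125, 7.222809314727783), 86.633544921875) (273, 188, 9, 37)
top ends [[ 0.5542 -0.1815  0.083 ]
 [ 0.5833 -0.1904  0.083 ]] [ 0.56877686 -0.18598764  0.083     ] [[ 0.57302025 -0.1875378   0.068     ]]
[[0.4785, -0.1174, 0.045], [0.6212, -0.1578, 0.045], [0.456, -0.1944, 0.045], [0.598, -0.2352, 0.045]]
[np.float64(-0.27557180406858856), np.float64(-0.2795980601692175)] [ 0.53842063 -0.17620218  0.045     ]
steel [[ 0.50470083 -0.16647049  0.075     ]]
```

```bash
python3 -m handwheel '[{"fingers":-0.1,"x":-0.0035,"y":0.04,"z":-0.001,"spin":-0.6},{"fingers":-0.1,"x":-0.0035,"y":0.08,"z":-0.001,"spin":-0.6},{"fingers":-0.1,"x":-0.0035,"y":0.11,"z":-0.001,"spin":-0.6},{"fingers":-0.1,"x":-0.0035,"y":0.1245,"z":-0.001,"spin":-0.6},{"fingers":-0.1,"x":-0.0035,"y":0.1245,"z":-0.001,"spin":-0.6},{"fingers":-1,"x":-0.0035,"y":0.1245,"z":-0.001,"spin":-0.6},{"fingers":-1,"x":-0.0035,"y":0.1245,"z":-0.001,"spin":-0.6},{"fingers":-1,"x":-0.0035,"y":0.1245,"z":-0.001,"spin":-0.6},{"fingers":-1,"x":-0.0035,"y":0.1245,"z":-0.001,"spin":-0.6},{"fingers":-1,"x":-0.0035,"y":0.1245,"z":-0.001,"spin":-0.6}]' 40
python3 -c "
from h import *
shift([.571,-.1862,.2],-.28)"
```

```text
time_s: 3.15
ee_pos: [0.5717, -0.1871, 0.0726]
eef_rot: [-1.572, 0.0, 1.289]
force: [-0.1, 0.3, 3.7]
grip_width: 0.0086
shift [ 0.0007 -0.1274  0.0008] spin -0.07 force [-0.07  0.3   3.65] mom [0.099 0.003 0.021] t 3.15 w 0.0086 [ 0.5717 -0.1871  0.0726] [-1.5716  0.      1.2895]
```

```bash
python3 -m handwheel '[{"fingers":-1,"x":0,"y":-0.02,"z":0,"spin":0},{"fingers":-1,"x":0,"y":-0.06,"z":0,"spin":0},{"fingers":-1,"x":0,"y":-0.1,"z":0,"spin":0},{"fingers":-1,"x":0.04,"y":-0.13,"z":0.02,"spin":-5},{"fingers":-1,"x":0.08,"y":-0.13,"z":0.04,"spin":-10},{"fingers":-1,"x":0.12,"y":-0.13,"z":0.06,"spin":-15},{"fingers":-1,"x":0.16,"y":-0.13,"z":0.08,"spin":-20},{"fingers":-1,"x":0.2,"y":-0.13,"z":0.1,"spin":-25},{"fingers":-1,"x":0.24,"y":-0.13,"z":0.12,"spin":-29.3},{"fingers":-1,"x":0.28,"y":-0.13,"z":0.14,"spin":-29.3}]'
python3 -c "
from h import *
shift([.491,.278,.2026],.23)"
```

```text
time_s: 4.15
ee_pos: [0.5141, 0.1225, 0.2023]
eef_rot: [-1.571, 0.0, 1.804]
force: [0.6, -0.4, -0.6]
grip_width: 0.0087
shift [ 0.1567 -0.0003 -0.0134] spin 0.15 force [ 0.64 -0.38 -0.56] mom [ 0.053  0.02  -0.045] t 4.15 w 0.0087 [0.5141 0.1225 0.2023] [-1.5712  0.      1.8035]
```

```bash
python3 -m handwheel '[{"fingers":-1,"x":0.04,"y":0,"z":-0.004,"spin":0},{"fingers":-1,"x":0.08,"y":0,"z":-0.008,"spin":0},{"fingers":-1,"x":0.12,"y":0,"z":-0.0134,"spin":0},{"fingers":-1,"x":0.15,"y":0,"z":-0.0134,"spin":0},{"fingers":-1,"x":0.1567,"y":0,"z":-0.0134,"spin":0},{"fingers":-1,"x":0.1567,"y":0,"z":-0.0134,"spin":0},{"fingers":-1,"x":0.1567,"y":0,"z":-0.0134,"spin":0},{"fingers":-1,"x":0.1567,"y":0,"z":-0.0134,"spin":0},{"fingers":-1,"x":0.1567,"y":0,"z":-0.0134,"spin":0},{"fingers":-1,"x":0.1567,"y":0,"z":-0.0134,"spin":0}]'
python3 - <<'E'
from h import *
shift([.491,.278,.2026],.23)
c,p,d=cap('wrist');np.savez('w2.npz',p=p,d=d,view=c['view']);save('w2.png',p,(140,80,420,290),2.8)
E
```

```text
time_s: 5.15
ee_pos: [0.4922, 0.2758, 0.2021]
eef_rot: [-1.571, -0.0, 1.8]
force: [-0.3, 0.4, -0.7]
grip_width: 0.0089
shift [ 0.0024 -0.0005  0.0007] spin -0.05 force [-0.32  0.39 -0.74] mom [-0.012 -0.016 -0.024] t 5.15 w 0.0089 [0.4922 0.2758 0.2021] [-1.5709 -0.      1.8   ]
```

View pics/w2.png

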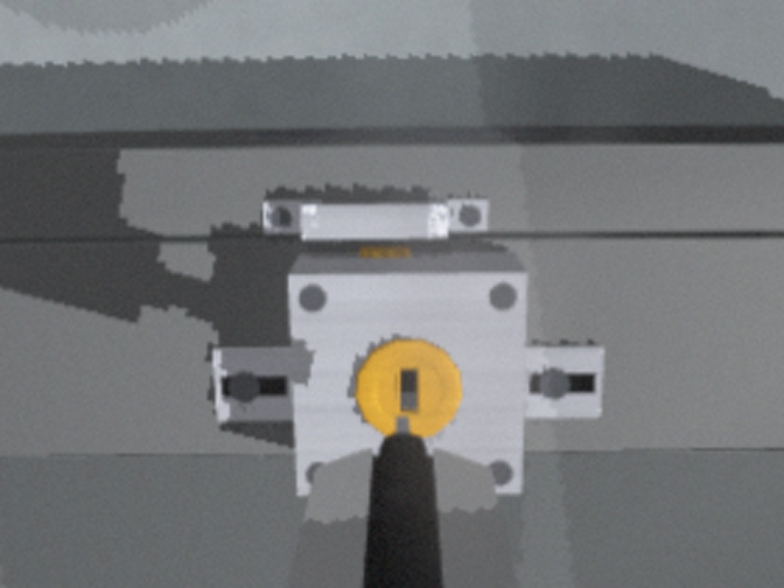

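Keyway slot (dark) at crop (409,390) on the brass face, blade's end (grey) at (403,423), lock case top edge (289,274)–(525,271), keeper at (375,220), with the bolt not yet out.

```bash
python3 - <<'E'
from h import *
from scipy.spatial.transform import Rotation as Rn
t=np.load('w2.npz');p=t['p'];c=cams.get_calibration('wrist');c['view']=t['view']
g=cv2.cvtColor(p,cv2.COLOR_RGB2HSV)
print('col',p[219,280:293].tolist());print('row',p[205:240,284].tolist())
m=np.zeros(p.shape[:2],np.uint8);m[208:232,278:294]=(g[208:232,278:294,1]<110)*255
m[228:]=0
k=max(cv2.findContours(m,0,2)[0],key=cv2.contourArea);print('slot',cv2.boundingRect(k),cv2.minAreaRect(k))
uv=lambda L:np.array(L)/2.8+np.array([140,80])-.32
E=plane(c,uv([(289,274),(525,271),(522,493),(297,494)]),.12);print('case',E.round(4).tolist(),E.mean(0))
d=E[0]-E[1];print('yaws',[np.arctan2(-v[0],v[1]) for v in(-(E[0]-E[1]),-(E[3]-E[2]))], [np.arctan2(v[1],v[0]) for v in(E[3]-E[0],E[2]-E[1])])
print('slotc',plane(c,uv([(409,390)]),.123))
o=get_obs();R=Rn.from_euler('xyz',o['eef_rot']).as_matrix();tc=o['ee_pos']
C,r=ray(c,uv([(403,418),(403,432),(403,423),(409,390)]));Ct=R.T@(C-tc);rt=r@R
for zz in(.004,.005,.006):
    print(zz,(Ct+rt*((zz-Ct[2])/rt[:,2])[:,None]).round(4).tolist())
E
```

```text
col [[210, 161, 67], [190, 148, 71], [197, 150, 71], [95, 81, 60], [68, 62, 61], [68, 68, 67], [69, 66, 65], [73, 69, 65], [103, 87, 71], [161, 127, 70], [208, 162, 77], [215, 167, 81], [214, 167, 80]]
row [[211, 165, 80], [210, 165, 75], [211, 164, 78], [212, 164, 79], [208, 162, 73], [207, 161, 75], [174, 137, 75], [109, 89, 60], [68, 65, 60], [63, 59, 58], [64, 59, 58], [64, 59, 57], [62, 61, 56], [64, 59, 61], [68, 62, 61], [89, 88, 88], [98, 94, 97], [92, 93, 96], [93, 92, 94], [99, 96, 98], [115, 108, 101], [133, 109, 73], [183, 142, 71], [171, 143, 90], [135, 124, 112], [117, 116, 117], [117, 116, 117], [117, 115, 118], [113, 111, 113], [92, 90, 91], [64, 63, 62], [54, 53, 51], [56, 54, 52], [47, 48, 46], [53, 53, 51]]
slot (283, 212, 6, 15) ((285.5, 219.0), (14.0, 5.0), 90.0)
case [[0.4686, 0.242, 0.12], [0.4544, 0.2996, 0.12], [0.513, 0.3146, 0.12], [0.527, 0.2559, 0.12]] [0.49072479 0.27804067 0.12      ]
yaws [np.float64(0.24178972462038045), np.float64(0.23323124690961403)] [np.float64(0.23254562190177788), np.float64(0.25053446180388356)]
slotc [[0.49060601 0.27817748 0.123     ]]
0.004 [[0.0009, 0.0496, 0.004], [0.0009, 0.0406, 0.004], [0.0009, 0.0463, 0.004], [0.0025, 0.07, 0.004]]
0.005 [[0.0009, 0.0468, 0.005], [0.0009, 0.0379, 0.005], [0.0009, 0.0436, 0.005], [0.0024, 0.067, 0.005]]
0.006 [[0.0009, 0.0441, 0.006], [0.0009, 0.0353, 0.006], [0.0009, 0.0408, 0.006], [0.0024, 0.0639, 0.006]]
```

```bash
python3 -m handwheel '[{"fingers":-1,"x":0.0018,"y":0.005,"z":0.002,"spin":-0.5},{"fingers":-1,"x":0.0018,"y":0.01,"z":0.002,"spin":-0.5},{"fingers":-1,"x":0.0018,"y":0.015,"z":0.002,"spin":-0.5},{"fingers":-1,"x":0.0018,"y":0.02,"z":0.002,"spin":-0.5},{"fingers":-1,"x":0.0018,"y":0.022,"z":0.002,"spin":-0.5},{"fingers":-1,"x":0.0018,"y":0.0225,"z":0.002,"spin":-0.5},{"fingers":-1,"x":0.0018,"y":0.0225,"z":0.002,"spin":-0.5},{"fingers":-1,"x":0.0018,"y":0.0225,"z":0.002,"spin":-0.5},{"fingers":-1,"x":0.0018,"y":0.0225,"z":0.002,"spin":-0.5},{"fingers":-1,"x":0.0018,"y":0.0225,"z":0.002,"spin":-0.5}]'
python3 - <<'E'
from h import *
shift([.4906,.2782,.2026],.238)
c,p,d=cap('wrist');np.savez('w3.npz',p=p,d=d,view=c['view']);save('w3.png',p,(240,190,330,260),8)
E
```

```text
time_s: 6.2
ee_pos: [0.4897, 0.2777, 0.1797]
eef_rot: [-1.571, -0.0, 1.81]
force: [0.2, 0.3, 0.2]
grip_width: 0.0092
shift [ 0.0002 -0.0229 -0.001 ] spin 0.05 force [0.25 0.34 0.21] mom [ 0.003 -0.006 -0.037] t 6.2 w 0.0092 [0.4897 0.2777 0.1797] [-1.571  -0.      1.8097]
```

View pics/w3.png

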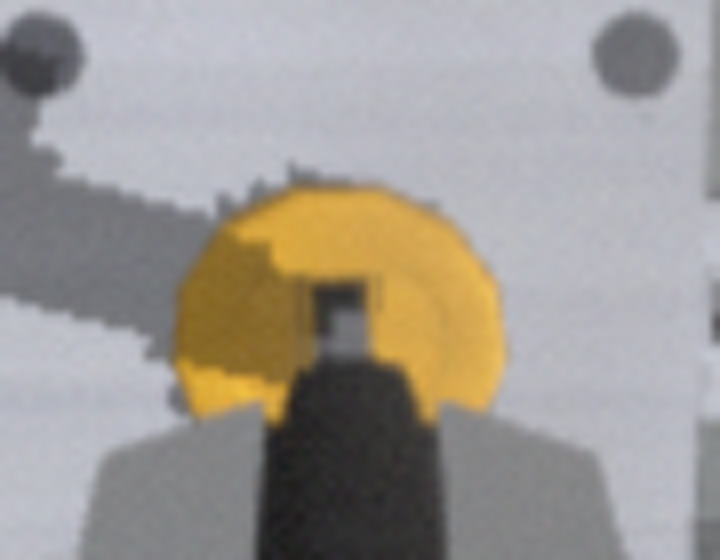

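```bash
python3 - <<'E'
from h import *
from scipy.spatial.transform import Rotation as Rn
t=np.load('w3.npz');p=t['p'];c=cams.get_calibration('wrist');c['view']=t['view']
o=get_obs();R=Rn.from_euler('xyz',o['eef_rot']).as_matrix();tc=o['ee_pos']
uv=lambda L:np.array(L)/8+np.array([240,190])-.44
f=lambda L,z:((plane(c,uv(L),z)-tc)@R).round(4)[:,[0,2]].tolist()
print('slot L,R,top', f([(316,320),(368,320),(342,283),(342,275)],.123))
for z in(.126,.127,.128,.129,.131):print(z,'blade L,R,end',f([(332,330),(368,330),(350,305),(350,312)],z))
E
```

```text
slot L,R,top [[-0.0018, 0.0011], [0.0024, 0.0011], [0.0003, 0.0043], [0.0003, 0.005]]
0.126 blade L,R,end [[-0.0005, 0.0013], [0.0024, 0.0013], [0.0009, 0.0034], [0.0009, 0.0028]]
0.127 blade L,R,end [[-0.0005, 0.0017], [0.0024, 0.0017], [0.0009, 0.0038], [0.0009, 0.0032]]
0.128 blade L,R,end [[-0.0005, 0.002], [0.0024, 0.002], [0.0009, 0.0042], [0.0009, 0.0036]]
0.129 blade L,R,end [[-0.0005, 0.0024], [0.0024, 0.0024], [0.0009, 0.0045], [0.0009, 0.0039]]
0.131 blade L,R,end [[-0.0005, 0.0031], [0.0024, 0.0031], [0.0009, 0.0052], [0.0009, 0.0046]]
```

Blade sits 0.6 mm right of the slot's centre; correct that and go down gently to the face.

```bash
python3 -m handwheel '[{"fingers":-1,"x":-0.0006,"y":0,"z":-0.0004,"spin":0},{"fingers":-1,"x":-0.0006,"y":0.001,"z":-0.0004,"spin":0},{"fingers":-1,"x":-0.0006,"y":0.002,"z":-0.0004,"spin":0},{"fingers":-1,"x":-0.0006,"y":0.003,"z":-0.0004,"spin":0},{"fingers":-1,"x":-0.0006,"y":0.004,"z":-0.0004,"spin":0},{"fingers":-1,"x":-0.0006,"y":0.005,"z":-0.0004,"spin":0},{"fingers":-1,"x":-0.0006,"y":0.006,"z":-0.0004,"spin":0},{"fingers":-1,"x":-0.0006,"y":0.006,"z":-0.0004,"spin":0},{"fingers":-1,"x":-0.0006,"y":0.006,"z":-0.0004,"spin":0},{"fingers":-1,"x":-0.0006,"y":0.006,"z":-0.0004,"spin":0}]'
python3 -c "
from h import *
shift([.4906,.2782,.1506],.238)"
```

```text
time_s: 7.25
ee_pos: [0.4902, 0.2772, 0.1736]
eef_rot: [-1.571, 0.0, 1.81]
force: [0.4, -0.2, -0.8]
grip_width: 0.0089
shift [ 0.0008  0.023  -0.0006] spin 0.05 force [ 0.36 -0.19 -0.83] mom [ 0.063  0.051 -0.001] t 7.25 w 0.0089 [0.4902 0.2772 0.1736] [-1.5709  0.      1.8097]
```

```bash
python3 -m handwheel '[{"fingers":-1,"x":0,"y":0.0005,"z":0,"spin":0},{"fingers":-1,"x":0,"y":0.001,"z":0,"spin":0},{"fingers":-1,"x":0,"y":0.0015,"z":0,"spin":0},{"fingers":-1,"x":0,"y":0.002,"z":0,"spin":0},{"fingers":-1,"x":0,"y":0.0025,"z":0,"spin":0},{"fingers":-1,"x":0,"y":0.003,"z":0,"spin":0},{"fingers":-1,"x":0,"y":0.0035,"z":0,"spin":0},{"fingers":-1,"x":0,"y":0.004,"z":0,"spin":0},{"fingers":-1,"x":0,"y":0.004,"z":0,"spin":0},{"fingers":-1,"x":0,"y":0.004,"z":0,"spin":0}]'
python3 -c "
from h import *
shift([.4906,.2782,.1506],.238)"
```

```text
time_s: 8.25
ee_pos: [0.4902, 0.2772, 0.1696]
eef_rot: [-1.571, 0.0, 1.81]
force: [0.8, -0.8, -0.3]
grip_width: 0.0085
shift [ 0.0008  0.019  -0.0006] spin 0.05 force [ 0.77 -0.81 -0.28] mom [-0.002  0.006 -0.014] t 8.25 w 0.0085 [0.4902 0.2772 0.1696] [-1.5709  0.      1.8097]
```

```bash
python3 -m handwheel '[{"fingers":-1,"x":0,"y":0.001,"z":0,"spin":0},{"fingers":-1,"x":0,"y":0.002,"z":0,"spin":0},{"fingers":-1,"x":0,"y":0.003,"z":0,"spin":0},{"fingers":-1,"x":0,"y":0.004,"z":0,"spin":0},{"fingers":-1,"x":0,"y":0.005,"z":0,"spin":0},{"fingers":-1,"x":0,"y":0.006,"z":0,"spin":0},{"fingers":-1,"x":0,"y":0.006,"z":0,"spin":0},{"fingers":-1,"x":0,"y":0.006,"z":0,"spin":0},{"fingers":-1,"x":0,"y":0.006,"z":0,"spin":0},{"fingers":-1,"x":0,"y":0.006,"z":0,"spin":0}]'
python3 -c "
from h import *
shift([.4906,.2782,.1506],.238)"
```

```text
time_s: 9.25
ee_pos: [0.4902, 0.2772, 0.1636]
eef_rot: [-1.571, -0.0, 1.81]
force: [-0.3, -0.3, -0.4]
grip_width: 0.0088
shift [ 0.0008  0.013  -0.0006] spin 0.05 force [-0.33 -0.28 -0.35] mom [ 0.038  0.033 -0.017] t 9.25 w 0.0088 [0.4902 0.2772 0.1636] [-1.5709 -0.      1.8097]
```

```bash
python3 -m handwheel '[{"fingers":-1,"x":0,"y":0.0015,"z":0,"spin":0},{"fingers":-1,"x":0,"y":0.003,"z":0,"spin":0},{"fingers":-1,"x":0,"y":0.0045,"z":0,"spin":0},{"fingers":-1,"x":0,"y":0.006,"z":0,"spin":0},{"fingers":-1,"x":0,"y":0.0075,"z":0,"spin":0},{"fingers":-1,"x":0,"y":0.009,"z":0,"spin":0},{"fingers":-1,"x":0,"y":0.01,"z":0,"spin":0},{"fingers":-1,"x":0,"y":0.011,"z":0,"spin":0},{"fingers":-1,"x":0,"y":0.0115,"z":0,"spin":0},{"fingers":-1,"x":0,"y":0.0115,"z":0,"spin":0}]'
python3 -c "
from h import *
shift([.4906,.2782,.1506],.238)"
```

```text
time_s: 10.25
ee_pos: [0.4901, 0.2772, 0.152]
eef_rot: [-1.571, 0.0, 1.81]
force: [0.2, -0.0, 0.1]
grip_width: 0.0088
shift [ 0.0009  0.0014 -0.0007] spin 0.05 force [ 0.15 -0.05  0.12] mom [ 0.081  0.01  -0.02 ] t 10.25 w 0.0088 [0.4901 0.2772 0.152 ] [-1.5707  0.      1.8096]
```

```bash
python3 -m handwheel '[{"fingers":-1,"x":0,"y":0.0002,"z":0,"spin":0},{"fingers":-1,"x":0,"y":0.0004,"z":0,"spin":0},{"fingers":-1,"x":0,"y":0.0006,"z":0,"spin":0},{"fingers":-1,"x":0,"y":0.0008,"z":0,"spin":0},{"fingers":-1,"x":0,"y":0.001,"z":0,"spin":0},{"fingers":-1,"x":0,"y":0.0012,"z":0,"spin":0},{"fingers":-1,"x":0,"y":0.0012,"z":0,"spin":0},{"fingers":-1,"x":0,"y":0.0012,"z":0,"spin":0},{"fingers":-1,"x":0,"y":0.0012,"z":0,"spin":0},{"fingers":-1,"x":0,"y":0.0012,"z":0,"spin":0}]'
python3 -c "
from h import *
shift([.4906,.2782,.1506],.238)"
```

```text
time_s: 11.25
ee_pos: [0.4901, 0.2772, 0.1508]
eef_rot: [-1.571, 0.0, 1.81]
force: [0.6, -0.1, 0.0]
grip_width: 0.0087
shift [ 0.0009  0.0002 -0.0007] spin 0.05 force [ 0.55 -0.05  0.01] mom [-0.023 -0.02  -0.018] t 11.25 w 0.0087 [0.4901 0.2772 0.1508] [-1.5707  0.      1.8096]
```

```bash
python3 -m handwheel '[{"fingers":-1,"x":0,"y":0.0001,"z":0,"spin":0},{"fingers":-1,"x":0,"y":0.0003,"z":0,"spin":0},{"fingers":-1,"x":0,"y":0.0004,"z":0,"spin":0},{"fingers":-1,"x":0,"y":0.0005,"z":0,"spin":0},{"fingers":-1,"x":0,"y":0.0006,"z":0,"spin":0},{"fingers":-1,"x":0,"y":0.0007,"z":0,"spin":0},{"fingers":-1,"x":0,"y":0.0008,"z":0,"spin":0},{"fingers":-1,"x":0,"y":0.0008,"z":0,"spin":0},{"fingers":-1,"x":0,"y":0.0008,"z":0,"spin":0},{"fingers":-1,"x":0,"y":0.0008,"z":0,"spin":0}]'
python3 -c "
from h import *
shift([.4906,.2782,.1506],.238)"
```

```text
time_s: 12.25
ee_pos: [0.4902, 0.2773, 0.1505]
eef_rot: [-1.571, -0.0, 1.81]
force: [-3.4, -1.7, 5.4]
grip_width: 0.0085
shift [ 0.0008 -0.0001 -0.0006] spin 0.05 force [-3.41 -1.69  5.44] mom [-0.169  0.407  0.057] t 12.25 w 0.0085 [0.4902 0.2773 0.1505] [-1.5712e+00 -1.0000e-04  1.8097e+00]
```

Key home (contact 5 N, at the expected height). Ease off slightly and start turning.

```bash
python3 -m handwheel '[{"fingers":-1,"x":0,"y":-0.0003,"z":0.0003,"spin":0},{"fingers":-1,"x":0,"y":-0.0003,"z":0.0003,"spin":2},{"fingers":-1,"x":0,"y":-0.0003,"z":0.0003,"spin":5},{"fingers":-1,"x":0,"y":-0.0003,"z":0.0003,"spin":8},{"fingers":-1,"x":0,"y":-0.0003,"z":0.0003,"spin":11},{"fingers":-1,"x":0,"y":-0.0003,"z":0.0003,"spin":14},{"fingers":-1,"x":0,"y":-0.0003,"z":0.0003,"spin":17},{"fingers":-1,"x":0,"y":-0.0003,"z":0.0003,"spin":20},{"fingers":-1,"x":0,"y":-0.0003,"z":0.0003,"spin":20},{"fingers":-1,"x":0,"y":-0.0003,"z":0.0003,"spin":20}]'
python3 -c "
from h import *
shift([.4906,.2782,.1506],.238)"
```

```text
time_s: 13.25
ee_pos: [0.49, 0.277, 0.1505]
eef_rot: [-1.571, 0.0, 1.462]
force: [0.2, -1.8, 5.3]
grip_width: 0.0088
shift [ 0.0012 -0.0001 -0.0005] spin -19.87 force [ 0.23 -1.84  5.27] mom [-0.468  0.058  0.046] t 13.25 w 0.0088 [0.49   0.277  0.1505] [-1.5711e+00  1.0000e-04  1.4621e+00]
```

```bash
python3 -m handwheel '[{"fingers":-1,"x":0,"y":-0.0002,"z":0,"spin":3},{"fingers":-1,"x":0,"y":-0.0002,"z":0,"spin":6},{"fingers":-1,"x":0,"y":-0.0002,"z":0,"spin":9},{"fingers":-1,"x":0,"y":-0.0002,"z":0,"spin":12},{"fingers":-1,"x":0,"y":-0.0002,"z":0,"spin":15},{"fingers":-1,"x":0,"y":-0.0002,"z":0,"spin":18},{"fingers":-1,"x":0,"y":-0.0002,"z":0,"spin":21},{"fingers":-1,"x":0,"y":-0.0002,"z":0,"spin":24},{"fingers":-1,"x":0,"y":-0.0002,"z":0,"spin":24},{"fingers":-1,"x":0,"y":-0.0002,"z":0,"spin":24}]'
python3 -c "
from h import *
shift([.4906,.2782,.1506],.238)"
```

```text
time_s: 14.25
ee_pos: [0.49, 0.2771, 0.1505]
eef_rot: [-1.571, -0.0, 1.044]
force: [0.9, -0.8, 2.1]
grip_width: 0.0087
shift [ 0.0012 -0.0001 -0.    ] spin -43.82 force [ 0.9  -0.79  2.12] mom [-0.257 -0.264  0.025] t 14.25 w 0.0087 [0.49   0.2771 0.1505] [-1.5710e+00 -2.0000e-04  1.0439e+00]
```

```bash
python3 -m handwheel '[{"fingers":-1,"x":0,"y":0,"z":0,"spin":3},{"fingers":-1,"x":0,"y":0,"z":0,"spin":6},{"fingers":-1,"x":0,"y":0,"z":0,"spin":9},{"fingers":-1,"x":0,"y":0,"z":0,"spin":12},{"fingers":-1,"x":0,"y":0,"z":0,"spin":15},{"fingers":-1,"x":0,"y":0,"z":0,"spin":17},{"fingers":-1,"x":0,"y":0,"z":0,"spin":19},{"fingers":-1,"x":0,"y":0,"z":0,"spin":21},{"fingers":-1,"x":0,"y":0,"z":0,"spin":21},{"fingers":-1,"x":0,"y":0,"z":0,"spin":21}]'
python3 -c "
from h import *
shift([.4906,.2782,.1506],.238)"
```

```text
time_s: 15.25
ee_pos: [0.49, 0.2772, 0.1506]
eef_rot: [-1.571, -0.0, 0.677]
force: [2.6, 0.2, 2.3]
grip_width: 0.0086
shift [ 0.0011 -0.      0.0004] spin -64.84 force [2.62 0.22 2.31] mom [-0.092 -0.571  0.035] t 15.25 w 0.0086 [0.49   0.2772 0.1506] [-1.5709e+00 -4.0000e-04  6.7720e-01]
```

Turned 65°, torque 0.035. Now in small steps.

```bash
python3 -m handwheel '[{"fingers":-1,"x":0,"y":0,"z":0,"spin":0.7},{"fingers":-1,"x":0,"y":0,"z":0,"spin":1.4},{"fingers":-1,"x":0,"y":0,"z":0,"spin":2.1},{"fingers":-1,"x":0,"y":0,"z":0,"spin":2.8},{"fingers":-1,"x":0,"y":0,"z":0,"spin":3.5},{"fingers":-1,"x":0,"y":0,"z":0,"spin":4.2},{"fingers":-1,"x":0,"y":0,"z":0,"spin":5},{"fingers":-1,"x":0,"y":0,"z":0,"spin":5},{"fingers":-1,"x":0,"y":0,"z":0,"spin":5},{"fingers":-1,"x":0,"y":0,"z":0,"spin":5}]'
python3 -c "
from h import *
shift([.4906,.2782,.1506],.238)"
```

```text
time_s: 16.25
ee_pos: [0.4899, 0.2772, 0.1505]
eef_rot: [-1.571, -0.0, 0.588]
force: [4.8, 1.2, 0.5]
grip_width: 0.0087
shift [ 0.0011 -0.0001  0.0005] spin -69.94 force [4.83 1.2  0.49] mom [ 0.183 -1.014  0.036] t 16.25 w 0.0087 [0.4899 0.2772 0.1505] [-1.5708e+00 -2.0000e-04  5.8800e-01]
```

```bash
python3 -m handwheel '[{"fingers":-1,"x":0.0002,"y":0,"z":-0.0002,"spin":0},{"fingers":-1,"x":0.0003,"y":0,"z":-0.0002,"spin":0.5},{"fingers":-1,"x":0.0003,"y":0,"z":-0.0002,"spin":1},{"fingers":-1,"x":0.0003,"y":0,"z":-0.0002,"spin":1.5},{"fingers":-1,"x":0.0003,"y":0,"z":-0.0002,"spin":2},{"fingers":-1,"x":0.0003,"y":0,"z":-0.0002,"spin":2.5},{"fingers":-1,"x":0.0003,"y":0,"z":-0.0002,"spin":2.5},{"fingers":-1,"x":0.0003,"y":0,"z":-0.0002,"spin":2.5},{"fingers":-1,"x":0.0003,"y":0,"z":-0.0002,"spin":2.5},{"fingers":-1,"x":0.0003,"y":0,"z":-0.0002,"spin":2.5}]'
python3 -c "
from h import *
shift([.4906,.2782,.1506],.238)"
```

```text
time_s: 17.25
ee_pos: [0.4902, 0.2772, 0.1506]
eef_rot: [-1.571, 0.0, 0.544]
force: [0.0, 0.5, 3.5]
grip_width: 0.0089
shift [ 0.0009 -0.      0.0006] spin -72.45 force [0.04 0.46 3.54] mom [ 0.248 -0.049  0.012] t 17.25 w 0.0089 [0.4902 0.2772 0.1506] [-1.5707e+00  2.0000e-04  5.4440e-01]
```

```bash
python3 -m handwheel '[{"fingers":-1,"x":0,"y":0,"z":0,"spin":0.3},{"fingers":-1,"x":0,"y":0,"z":0,"spin":0.6},{"fingers":-1,"x":0,"y":0,"z":0,"spin":0.9},{"fingers":-1,"x":0,"y":0,"z":0,"spin":1.2},{"fingers":-1,"x":0,"y":0,"z":0,"spin":1.5},{"fingers":-1,"x":0,"y":0,"z":0,"spin":1.8},{"fingers":-1,"x":0,"y":0,"z":0,"spin":2},{"fingers":-1,"x":0,"y":0,"z":0,"spin":2},{"fingers":-1,"x":0,"y":0,"z":0,"spin":2},{"fingers":-1,"x":0,"y":0,"z":0,"spin":2}]'
python3 -c "
from h import *
shift([.4906,.2782,.1506],.238)"
```

```text
time_s: 18.25
ee_pos: [0.4902, 0.2771, 0.1505]
eef_rot: [-1.571, 0.0, 0.509]
force: [-0.9, 1.7, 3.0]
grip_width: 0.0087
shift [ 0.0009 -0.0001  0.0007] spin -74.45 force [-0.89  1.7   2.97] mom [0.3   0.122 0.027] t 18.25 w 0.0087 [0.4902 0.2771 0.1505] [-1.5707e+00  1.0000e-04  5.0940e-01]
```

```bash
python3 -m handwheel '[{"fingers":-1,"x":0,"y":0,"z":0,"spin":0.2},{"fingers":-1,"x":0,"y":0,"z":0,"spin":0.4},{"fingers":-1,"x":0,"y":0,"z":0,"spin":0.6},{"fingers":-1,"x":0,"y":0,"z":0,"spin":0.8},{"fingers":-1,"x":0,"y":0,"z":0,"spin":1.0},{"fingers":-1,"x":0,"y":0,"z":0,"spin":1.2},{"fingers":-1,"x":0,"y":0,"z":0,"spin":1.4},{"fingers":-1,"x":0,"y":0,"z":0,"spin":1.5},{"fingers":-1,"x":0,"y":0,"z":0,"spin":1.5},{"fingers":-1,"x":0,"y":0,"z":0,"spin":1.5}]'
python3 - <<'E'
from h import *
shift([.4906,.2782,.1506],.238)
c,p,d=cap('wrist');np.savez('w4.npz',p=p,d=d,view=c['view']);save('w4.png',p,(140,60,420,270),2.8)
E
```

```text
time_s: 19.25
ee_pos: [0.4902, 0.2772, 0.1506]
eef_rot: [-1.571, 0.0, 0.483]
force: [0.2, 2.1, 1.9]
grip_width: 0.0084
shift [ 0.0008 -0.      0.0007] spin -75.95 force [0.24 2.13 1.91] mom [0.332 0.098 0.045] t 19.25 w 0.0084 [0.4902 0.2772 0.1506] [-1.5708  0.      0.4833]
```

View pics/w4.png

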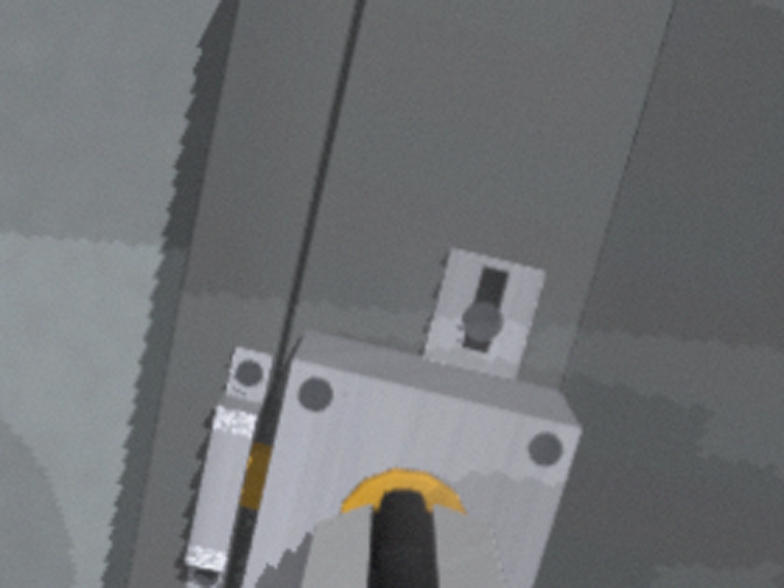

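The brass bolt at (257,475) now bridges from the case into the keeper. Torque is 0.045, below the stop level, so continue gently.

```bash
python3 -m handwheel '[{"fingers":-1,"x":0,"y":0,"z":0,"spin":0.2},{"fingers":-1,"x":0,"y":0,"z":0,"spin":0.4},{"fingers":-1,"x":0,"y":0,"z":0,"spin":0.6},{"fingers":-1,"x":0,"y":0,"z":0,"spin":0.8},{"fingers":-1,"x":0,"y":0,"z":0,"spin":1.0},{"fingers":-1,"x":0,"y":0,"z":0,"spin":1.2},{"fingers":-1,"x":0,"y":0,"z":0,"spin":1.4},{"fingers":-1,"x":0,"y":0,"z":0,"spin":1.5},{"fingers":-1,"x":0,"y":0,"z":0,"spin":1.5},{"fingers":-1,"x":0,"y":0,"z":0,"spin":1.5}]'
python3 -c "
from h import *
shift([.4906,.2782,.1506],.238)"
```

```text
time_s: 20.3
ee_pos: [0.4902, 0.2772, 0.1505]
eef_rot: [-1.571, 0.0, 0.457]
force: [-0.3, 1.5, 2.6]
grip_width: 0.0088
shift [ 0.0008 -0.0001  0.0007] spin -77.45 force [-0.34  1.52  2.58] mom [0.327 0.142 0.051] t 20.3 w 0.0088 [0.4902 0.2772 0.1505] [-1.5708  0.      0.4571]
```

```bash
python3 -m handwheel '[{"fingers":-1,"x":0,"y":0,"z":0,"spin":0.2},{"fingers":-1,"x":0,"y":0,"z":0,"spin":0.4},{"fingers":-1,"x":0,"y":0,"z":0,"spin":0.6},{"fingers":-1,"x":0,"y":0,"z":0,"spin":0.8},{"fingers":-1,"x":0,"y":0,"z":0,"spin":1.0},{"fingers":-1,"x":0,"y":0,"z":0,"spin":1.2},{"fingers":-1,"x":0,"y":0,"z":0,"spin":1.4},{"fingers":-1,"x":0,"y":0,"z":0,"spin":1.5},{"fingers":-1,"x":0,"y":0,"z":0,"spin":1.5},{"fingers":-1,"x":0,"y":0,"z":0,"spin":1.5}]'
python3 -c "
from h import *
shift([.4906,.2782,.1506],.238)
for i in range(3): print(get_obs()['moment'].round(3))"
```

```text
time_s: 21.3
ee_pos: [0.4902, 0.2772, 0.1505]
eef_rot: [-1.571, -0.0, 0.431]
force: [-0.6, 2.5, 2.6]
grip_width: 0.0086
shift [ 0.0008 -0.0001  0.0008] spin -78.95 force [-0.57  2.55  2.56] mom [0.353 0.053 0.068] t 21.3 w 0.0086 [0.4902 0.2772 0.1505] [-1.5708 -0.      0.4309]
[0.353 0.053 0.068]
[0.353 0.053 0.068]
[0.353 0.053 0.068]
```

```bash
python3 -m handwheel '[{"fingers":-1,"x":0,"y":0,"z":0,"spin":0.3},{"fingers":-1,"x":0,"y":0,"z":0,"spin":0.6},{"fingers":-1,"x":0,"y":0,"z":0,"spin":0.9},{"fingers":-1,"x":0,"y":0,"z":0,"spin":1.2},{"fingers":-1,"x":0,"y":0,"z":0,"spin":1.5},{"fingers":-1,"x":0,"y":0,"z":0,"spin":1.8},{"fingers":-1,"x":0,"y":0,"z":0,"spin":2},{"fingers":-1,"x":0,"y":0,"z":0,"spin":2},{"fingers":-1,"x":0,"y":0,"z":0,"spin":2},{"fingers":-1,"x":0,"y":0,"z":0,"spin":2}]'
python3 -c "
from h import *
shift([.4906,.2782,.1506],.238)"
```

```text
time_s: 22.3
ee_pos: [0.4902, 0.2772, 0.1505]
eef_rot: [-1.571, -0.0, 0.396]
force: [0.1, 1.7, 3.4]
grip_width: 0.0088
shift [ 0.0007 -0.0001  0.0008] spin -80.95 force [0.14 1.69 3.4 ] mom [ 0.364 -0.009  0.029] t 22.3 w 0.0088 [0.4902 0.2772 0.1505] [-1.5708 -0.      0.396 ]
```

```bash
python3 -m handwheel '[{"fingers":-1,"x":0,"y":0,"z":0,"spin":0.3},{"fingers":-1,"x":0,"y":0,"z":0,"spin":0.6},{"fingers":-1,"x":0,"y":0,"z":0,"spin":0.9},{"fingers":-1,"x":0,"y":0,"z":0,"spin":1.2},{"fingers":-1,"x":0,"y":0,"z":0,"spin":1.5},{"fingers":-1,"x":0,"y":0,"z":0,"spin":1.8},{"fingers":-1,"x":0,"y":0,"z":0,"spin":2},{"fingers":-1,"x":0,"y":0,"z":0,"spin":2},{"fingers":-1,"x":0,"y":0,"z":0,"spin":2},{"fingers":-1,"x":0,"y":0,"z":0,"spin":2}]'
python3 - <<'E'
from h import *
shift([.4906,.2782,.1506],.238)
L=[]
for i in range(4):
    c,p,d=cap('wrist');L.append(get_obs()['moment'][2].round(3))
print(L);np.savez('w5.npz',p=p,d=d,view=c['view'])
def bolt(f):
    t=np.load(f);p=t['p'];c['view']=t['view'];g=cv2.cvtColor(p,cv2.COLOR_RGB2HSV)
    m=cv2.inRange(g,(10,110,40),(35,255,255));m[:,245:]=0
    k=max(cv2.findContours(m,0,2)[0],key=cv2.contourArea);print(f,cv2.boundingRect(k),cv2.contourArea(k))
bolt('w4.npz');bolt('w5.npz')
E
```

```text
time_s: 23.3
ee_pos: [0.4902, 0.2771, 0.1505]
eef_rot: [-1.571, 0.0, 0.361]
force: [0.4, 2.2, 1.9]
grip_width: 0.0083
shift [ 0.0007 -0.0001  0.0009] spin -82.95 force [0.43 2.22 1.91] mom [ 0.375 -0.134  0.037] t 23.3 w 0.0083 [0.4902 0.2771 0.1505] [-1.5708  0.      0.3611]
[np.float64(0.034), np.float64(0.109), np.float64(0.074), np.float64(0.08)]
w4.npz (51, 409, 194, 11) 1040.0
w5.npz (51, 410, 194, 10) 1038.0
```

```bash
python3 -m handwheel '[{"fingers":-1,"x":0,"y":0,"z":0,"spin":0.3},{"fingers":-1,"x":0,"y":0,"z":0,"spin":0.6},{"fingers":-1,"x":0,"y":0,"z":0,"spin":0.9},{"fingers":-1,"x":0,"y":0,"z":0,"spin":1.2},{"fingers":-1,"x":0,"y":0,"z":0,"spin":1.5},{"fingers":-1,"x":0,"y":0,"z":0,"spin":1.5},{"fingers":-1,"x":0,"y":0,"z":0,"spin":1.5},{"fingers":-1,"x":0,"y":0,"z":0,"spin":1.5},{"fingers":-1,"x":0,"y":0,"z":0,"spin":1.5},{"fingers":-1,"x":0,"y":0,"z":0,"spin":1.5}]' 50
python3 - <<'E'
from h import *
shift([.4906,.2782,.1506],.238)
L=[]
for i in range(8):
    c,p,d=cap('wrist');L.append(get_obs()['moment'][2])
print(np.mean(L),np.std(L))
c,p,d=cap('wrist');
a=np.load('w4.npz')['p'][60:270,140:420]
b=p[60:270,140:420]
save('cmp.png',np.vstack([cv2.resize(a[130:210,20:170],(780,416)[:2],interpolation=2)[:300],cv2.resize(b[130:210,20:170],(780,416),interpolation=2)[:300]]))
E
```

```text
time_s: 24.5
ee_pos: [0.4903, 0.2771, 0.1505]
eef_rot: [-1.571, -0.0, 0.335]
force: [1.3, 2.7, 2.1]
grip_width: 0.0087
shift [ 0.0007 -0.0001  0.0009] spin -84.45 force [1.27 2.69 2.15] mom [ 0.384 -0.263  0.082] t 24.5 w 0.0087 [0.4903 0.2771 0.1505] [-1.5708 -0.      0.3349]
0.11270850823177857 0.020349619914676875
```

View pics/cmp.png

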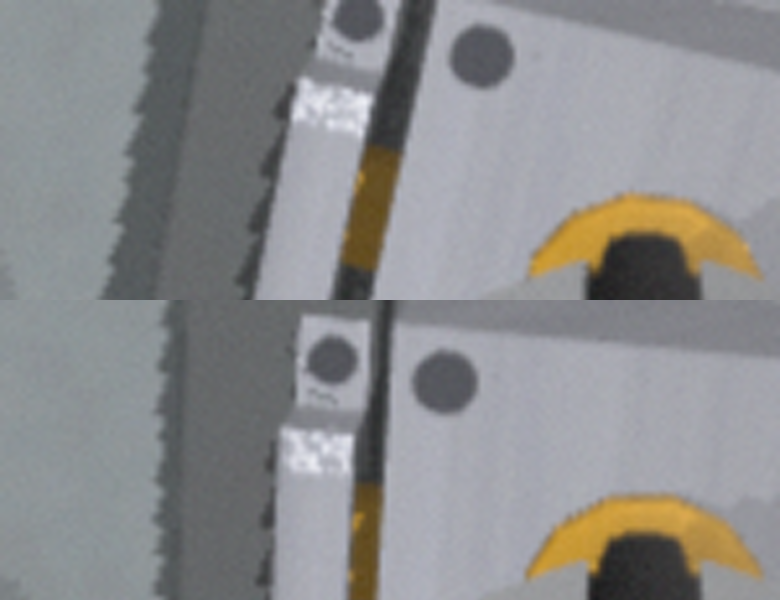

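Mean torque is 0.113 N·m over 8 readings, so this is the firm stop. Turn back at once.

```bash
python3 -m handwheel '[{"fingers":-1,"x":0,"y":0,"z":0,"spin":-3},{"fingers":-1,"x":0,"y":0,"z":0,"spin":-10},{"fingers":-1,"x":0,"y":0,"z":0,"spin":-17},{"fingers":-1,"x":0,"y":0,"z":0,"spin":-24},{"fingers":-1,"x":0,"y":0,"z":0,"spin":-31},{"fingers":-1,"x":0,"y":0,"z":0,"spin":-38},{"fingers":-1,"x":0,"y":0,"z":0,"spin":-45},{"fingers":-1,"x":0,"y":0,"z":0,"spin":-52},{"fingers":-1,"x":0,"y":0,"z":0,"spin":-56},{"fingers":-1,"x":0,"y":0,"z":0,"spin":-56}]' 50
python3 -c "
from h import *
shift([.4906,.2782,.1506],.238)"
```

```text
time_s: 25.95
ee_pos: [0.4901, 0.277, 0.1505]
eef_rot: [-1.57, 0.0, 1.313]
force: [-0.3, 0.5, 2.8]
grip_width: 0.009
shift [ 0.0013 -0.0001 -0.0002] spin -28.4 force [-0.25  0.46  2.8 ] mom [0.074 0.001 0.032] t 25.95 w 0.009 [0.4901 0.277  0.1505] [-1.5705e+00  4.0000e-04  1.3132e+00]
```

```bash
python3 -m handwheel '[{"fingers":-1,"x":0,"y":0,"z":0,"spin":-5},{"fingers":-1,"x":0,"y":0,"z":0,"spin":-10},{"fingers":-1,"x":0,"y":0,"z":0,"spin":-15},{"fingers":-1,"x":0,"y":0,"z":0,"spin":-19},{"fingers":-1,"x":0,"y":0,"z":0,"spin":-23},{"fingers":-1,"x":0,"y":0,"z":0,"spin":-25},{"fingers":-1,"x":0,"y":0,"z":0,"spin":-26},{"fingers":-1,"x":0,"y":0,"z":0,"spin":-26},{"fingers":-1,"x":0,"y":0,"z":0,"spin":-26},{"fingers":-1,"x":0,"y":0,"z":0,"spin":-26}]' 50
python3 - <<'E'
from h import *
shift([.4906,.2782,.1506],.238)
L=[]
for i in range(6):
    c,p,d=cap('wrist');o=get_obs();L.append(np.r_[o['force'],o['moment']])
print(np.mean(L,0).round(3));np.savez('w6.npz',p=p,d=d,view=c['view'])
save('w6.png',p,(240,190,330,260),8)
E
```

```text
time_s: 26.95
ee_pos: [0.4901, 0.277, 0.1505]
eef_rot: [-1.57, 0.0, 1.765]
force: [-2.4, -1.6, 4.2]
grip_width: 0.0089
shift [ 0.0011 -0.0001 -0.0007] spin -2.51 force [-2.43 -1.64  4.2 ] mom [-0.432  0.296 -0.057] t 26.95 w 0.0089 [0.4901 0.277  0.1505] [-1.5704e+00  3.0000e-04  1.7650e+00]
[-1.778e+00 -3.183e+00  4.217e+00 -5.960e-01  3.610e-01  2.000e-03]
```

View pics/w6.png

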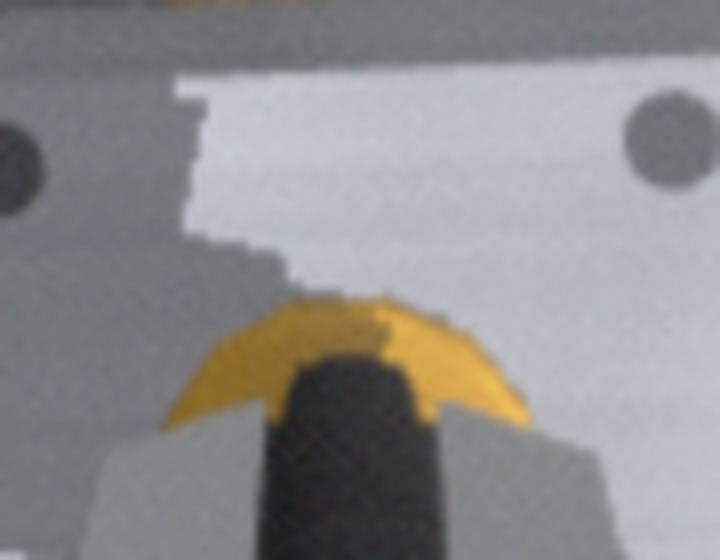

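Nothing has slipped in the grip (bow outline the same as before insertion). Final few degrees, then a gentle test lift.

```bash
python3 -m handwheel '[{"fingers":-1,"x":-0.0002,"y":-0.0003,"z":0.0002,"spin":-1},{"fingers":-1,"x":-0.0002,"y":-0.0003,"z":0.0002,"spin":-2},{"fingers":-1,"x":-0.0002,"y":-0.0003,"z":0.0002,"spin":-3},{"fingers":-1,"x":-0.0002,"y":-0.0005,"z":0.0002,"spin":-3.5},{"fingers":-1,"x":-0.0002,"y":-0.001,"z":0.0002,"spin":-3.5},{"fingers":-1,"x":-0.0002,"y":-0.0015,"z":0.0002,"spin":-3.5},{"fingers":-1,"x":-0.0002,"y":-0.002,"z":0.0002,"spin":-3.5},{"fingers":-1,"x":-0.0002,"y":-0.0025,"z":0.0002,"spin":-3.5},{"fingers":-1,"x":-0.0002,"y":-0.003,"z":0.0002,"spin":-3.5},{"fingers":-1,"x":-0.0002,"y":-0.003,"z":0.0002,"spin":-3.5}]' 50
python3 - <<'E'
from h import *
shift([.4906,.2782,.1506],.238)
L=[]
for i in range(4):
    c,p,d=cap('wrist');o=get_obs();L.append(np.r_[o['force'],o['moment']])
print(np.mean(L,0).round(3))
E
```

```text
time_s: 28.25
ee_pos: [0.4901, 0.2769, 0.1536]
eef_rot: [-1.571, -0.0, 1.827]
force: [1.2, -1.4, -2.2]
grip_width: 0.0088
shift [ 0.0011  0.003  -0.0008] spin 1.05 force [ 1.18 -1.44 -2.18] mom [-0.237  0.024 -0.003] t 28.25 w 0.0088 [0.4901 0.2769 0.1536] [-1.5708 -0.      1.8271]
[-0.52  -0.738 -0.982 -0.259  0.1   -0.045]
```

```bash
python3 -m handwheel '[{"fingers":-1,"x":0,"y":-0.0003,"z":0,"spin":0},{"fingers":-1,"x":0,"y":-0.0006,"z":0,"spin":0},{"fingers":-1,"x":0,"y":-0.001,"z":0,"spin":0},{"fingers":-1,"x":0,"y":-0.0013,"z":0,"spin":0},{"fingers":-1,"x":0,"y":-0.0016,"z":0,"spin":0},{"fingers":-1,"x":0,"y":-0.002,"z":0,"spin":0},{"fingers":-1,"x":0,"y":-0.0023,"z":0,"spin":0},{"fingers":-1,"x":0,"y":-0.0026,"z":0,"spin":0},{"fingers":-1,"x":0,"y":-0.003,"z":0,"spin":0},{"fingers":-1,"x":0,"y":-0.003,"z":0,"spin":0}]' 50
python3 - <<'E'
from h import *
shift([.4906,.2782,.1506],.238)
E
```

```text
time_s: 29.45
ee_pos: [0.4901, 0.2769, 0.1566]
eef_rot: [-1.571, 0.0, 1.827]
force: [-0.2, -0.7, -1.1]
grip_width: 0.0084
shift [ 0.0011  0.006  -0.0008] spin 1.05 force [-0.16 -0.72 -1.11] mom [-0.185  0.018 -0.027] t 29.45 w 0.0084 [0.4901 0.2769 0.1566] [-1.5709  0.      1.8272]
```

Free. Draw it out slowly.

```bash
python3 -m handwheel '[{"fingers":-1,"x":0,"y":-0.001,"z":0,"spin":0},{"fingers":-1,"x":0,"y":-0.003,"z":0,"spin":0},{"fingers":-1,"x":0,"y":-0.005,"z":0,"spin":0},{"fingers":-1,"x":0,"y":-0.007,"z":0,"spin":0},{"fingers":-1,"x":0,"y":-0.009,"z":0,"spin":0},{"fingers":-1,"x":0,"y":-0.011,"z":0,"spin":0},{"fingers":-1,"x":0,"y":-0.013,"z":0,"spin":0},{"fingers":-1,"x":0,"y":-0.015,"z":0,"spin":0},{"fingers":-1,"x":0,"y":-0.016,"z":0,"spin":0},{"fingers":-1,"x":0,"y":-0.016,"z":0,"spin":0}]' 50
python3 - <<'E'
from h import *
shift([.4906,.2782,.1506],.238)
E
```

```text
time_s: 30.45
ee_pos: [0.4901, 0.277, 0.1728]
eef_rot: [-1.571, -0.0, 1.827]
force: [0.8, 0.3, -0.1]
grip_width: 0.0087
shift [ 0.001   0.0222 -0.0008] spin 1.05 force [ 0.79  0.25 -0.07] mom [0.038 0.003 0.006] t 30.45 w 0.0087 [0.4901 0.277  0.1728] [-1.5712e+00 -1.0000e-04  1.8272e+00]
```

```bash
python3 -m handwheel '[{"fingers":-1,"x":0,"y":-0.003,"z":0,"spin":0},{"fingers":-1,"x":0,"y":-0.006,"z":0,"spin":0},{"fingers":-1,"x":0,"y":-0.009,"z":0,"spin":0},{"fingers":-1,"x":0,"y":-0.012,"z":0,"spin":0},{"fingers":-1,"x":0,"y":-0.015,"z":0,"spin":0},{"fingers":-1,"x":0,"y":-0.02,"z":0,"spin":0},{"fingers":-1,"x":0,"y":-0.03,"z":0,"spin":0},{"fingers":-1,"x":0,"y":-0.036,"z":0,"spin":0},{"fingers":-1,"x":0,"y":-0.036,"z":0,"spin":0},{"fingers":-1,"x":0,"y":-0.036,"z":0,"spin":0}]' 50
python3 - <<'E'
from h import *
B=np.array([.5384,-.1762]);th=-.278
ty=np.array([-np.sin(th),np.cos(th)]);T=B-ty*(.075+.040);print('tray',T)
shift([T[0],T[1],.2],.238)
c,p,d=cap('wrist');save('w7.png',p,(140,80,420,290),2.8);np.savez('w7.npz',p=p,view=c['view'])
E
```

```text
time_s: 31.45
ee_pos: [0.4901, 0.2769, 0.2086]
eef_rot: [-1.571, -0.0, 1.827]
force: [0.3, -0.4, -1.2]
grip_width: 0.0088
tray [ 0.50684021 -0.28678472]
shift [-0.5495  0.0085  0.1267] spin 1.05 force [ 0.25 -0.41 -1.15] mom [0.054 0.008 0.002] t 31.45 w 0.0088 [0.4901 0.2769 0.2086] [-1.571  -0.      1.8271]
```

View pics/w7.png

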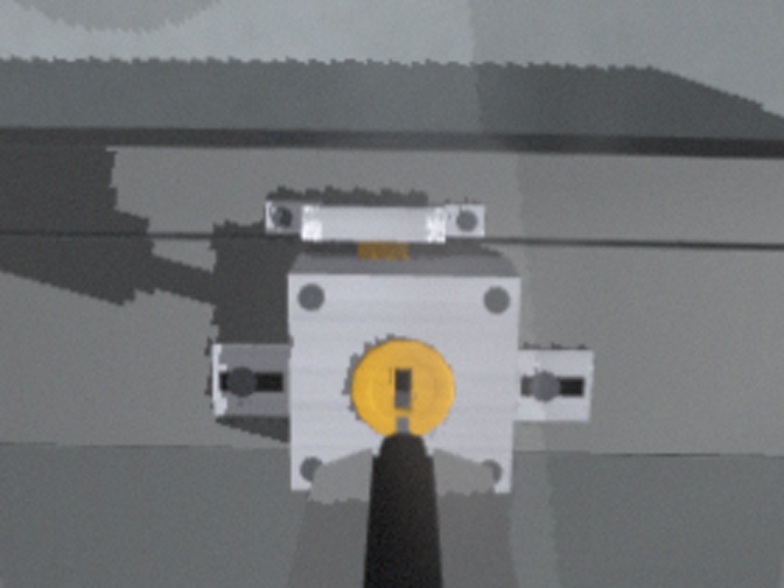

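Key is out (blade at (403,423), slot in line at (403,385)), and the bolt at (383,250) is across into the keeper. Go to the tray.

```bash
python3 -m handwheel '[{"fingers":-1,"x":-0.04,"y":0,"z":0.01,"spin":3},{"fingers":-1,"x":-0.08,"y":0,"z":0.02,"spin":6},{"fingers":-1,"x":-0.12,"y":0,"z":0.03,"spin":9},{"fingers":-1,"x":-0.16,"y":0,"z":0.04,"spin":12},{"fingers":-1,"x":-0.2,"y":0,"z":0.05,"spin":15},{"fingers":-1,"x":-0.24,"y":0,"z":0.06,"spin":18},{"fingers":-1,"x":-0.28,"y":0,"z":0.07,"spin":21},{"fingers":-1,"x":-0.32,"y":0,"z":0.08,"spin":24},{"fingers":-1,"x":-0.36,"y":0,"z":0.09,"spin":27},{"fingers":-1,"x":-0.4,"y":0,"z":0.1,"spin":30.6}]' 40
python3 -c "
from h import *
shift([.5068,-.2868,.2],-.278)"
```

```text
time_s: 32.5
ee_pos: [0.4944, -0.137, 0.2083]
eef_rot: [-1.57, -0.0, 1.291]
force: [1.9, 0.2, -0.3]
grip_width: 0.0087
shift [-0.1405  0.0083 -0.0533] spin -0.12 force [ 1.9   0.21 -0.27] mom [-0.015 -0.011  0.027] t 32.5 w 0.0087 [ 0.4944 -0.137   0.2083] [-1.5705 -0.      1.2908]
```

```bash
python3 -m handwheel '[{"fingers":-1,"x":-0.04,"y":0,"z":-0.016,"spin":0},{"fingers":-1,"x":-0.08,"y":0,"z":-0.032,"spin":0},{"fingers":-1,"x":-0.12,"y":0,"z":-0.048,"spin":0},{"fingers":-1,"x":-0.1405,"y":0,"z":-0.0533,"spin":0},{"fingers":-1,"x":-0.1405,"y":0.01,"z":-0.0533,"spin":0},{"fingers":-1,"x":-0.1405,"y":0.05,"z":-0.0533,"spin":0},{"fingers":-1,"x":-0.1405,"y":0.09,"z":-0.0533,"spin":0},{"fingers":-1,"x":-0.1405,"y":0.125,"z":-0.0533,"spin":0},{"fingers":-1,"x":-0.1405,"y":0.135,"z":-0.0533,"spin":0},{"fingers":-1,"x":-0.1405,"y":0.135,"z":-0.0533,"spin":0}]' 40
python3 -c "
from h import *
shift([.5068,-.2868,.062],-.278)"
```

```text
time_s: 33.5
ee_pos: [0.5071, -0.2841, 0.0726]
eef_rot: [-1.568, -0.001, 1.294]
force: [0.8, -0.5, 1.3]
grip_width: 0.0085
shift [-0.0027  0.0105 -0.0005] spin 0.05 force [ 0.81 -0.52  1.34] mom [-0.038 -0.034 -0.042] t 33.5 w 0.0085 [ 0.5071 -0.2841  0.0726] [-1.5683e+00 -8.0000e-04  1.2937e+00]
```

```bash
python3 -m handwheel '[{"fingers":-1,"x":0,"y":0.004,"z":0,"spin":0},{"fingers":-1,"x":0,"y":0.008,"z":0,"spin":0},{"fingers":-1,"x":0,"y":0.01,"z":0,"spin":0},{"fingers":-1,"x":0,"y":0.01,"z":0,"spin":0},{"fingers":0.2,"x":0,"y":0.01,"z":0,"spin":0},{"fingers":0.2,"x":0,"y":0.01,"z":0,"spin":0},{"fingers":0.2,"x":0,"y":0.01,"z":0,"spin":0},{"fingers":0.2,"x":0,"y":0.01,"z":0,"spin":0},{"fingers":0.2,"x":0,"y":0.01,"z":0,"spin":0},{"fingers":0.2,"x":0,"y":0.01,"z":0,"spin":0}]' 40
python3 -m handwheel '[{"fingers":0.2,"x":0,"y":-0.01,"z":0,"spin":0},{"fingers":0.2,"x":0,"y":-0.03,"z":0,"spin":0},{"fingers":0.2,"x":0,"y":-0.06,"z":0,"spin":0},{"fingers":0.2,"x":0,"y":-0.1,"z":0,"spin":0},{"fingers":0.2,"x":0,"y":-0.14,"z":0,"spin":0},{"fingers":0.2,"x":0,"y":-0.14,"z":0,"spin":0},{"fingers":0.2,"x":0,"y":-0.14,"z":0,"spin":0},{"fingers":0.2,"x":0,"y":-0.14,"z":0,"spin":0},{"fingers":0.2,"x":0,"y":-0.14,"z":0,"spin":0},{"fingers":0.2,"x":0,"y":-0.14,"z":0,"spin":0}]'
python3 - <<'E'
from h import *
c,p,d=cap('wrist');c2,p2,d2=cap('top')
save('end.png',np.hstack([p,cv2.resize(p2[180:300,290:450],(560,420),interpolation=2)]),s=.71)
np.savez('end.npz',p=p2,d=d2,w=p,wv=c['view'])
E
```

```text
time_s: 34.5
ee_pos: [0.5075, -0.2851, 0.0635]
eef_rot: [-1.571, -0.0, 1.293]
force: [0.4, -0.2, 0.6]
grip_width: 0.0529
time_s: 35.5
ee_pos: [0.5073, -0.285, 0.2027]
eef_rot: [-1.569, -0.0, 1.293]
force: [-0.1, -0.8, 1.1]
grip_width: 0.0564
```

View pics/end.png

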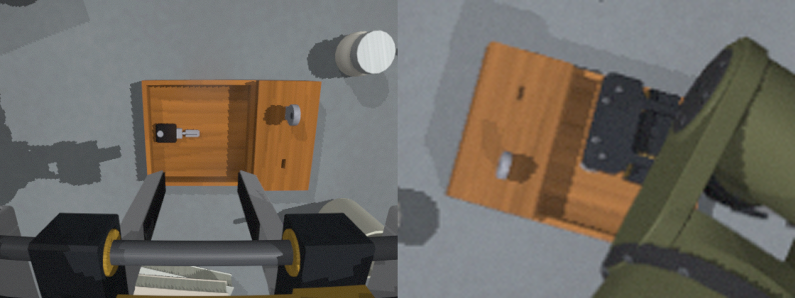

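The key lies flat in the tray, bow at (165,133). The steel key is at (293,115) and the black key's slot is empty at (284,163). Check the bow's tray coordinates and hand in.

```bash
python3 - <<'E'
from h import *
t=np.load('end.npz');c=cams.get_calibration('wrist');c['view']=t['wv']
P=plane(c,[(165/.71,133/.71)],.012)[0][:2];th=-.278
R=np.array([[np.cos(th),-np.sin(th)],[np.sin(th),np.cos(th)]])
v=R.T@(P-np.array([.5068,-.2868]));print('key in tray',v,get_obs()['joint_vel'].round(3),get_obs()['time_s'])
if abs(v).max()<.066: workorder.hand_in(); print('handed in')
E
```

```text
key in tray [ 0.00032539 -0.04906698] [-0.001 -0.001 -0.001 -0.001 -0.001  0.001] 35.6
the job is handed in; nothing more can be done
handed in
```

The box is locked and its key is lying flat in the valet's tray. I handed the job in at 35.6 s, and no verdict was reported.

- **Insertion:** I took the key with the rectangular black bow from the valet. It went into the keyway with almost no force and met the face at the expected height, with about 5 N on it.
- **Turning:** I turned it clockwise until it met its stop, at a mean of 0.113 N m. That is slightly over the 0.1 N m ease-off point but below the 0.17 N m that counts as forcing. The bolt then reached across into the keeper in the pictures.
- **Withdrawal:** I turned the key back into line and drew it out with 1 to 2 N. In the pictures the keyway was back in line and the bolt was still out.
- **Tray:** The centre of the bow is about (0, -49) mm from the tray's middle. The limit is 69 mm. The gripper is clear above it.

**Less certain:**
- The tool turned about 84° before the stop, where I expected about 73°. I put that down to play and give in the grip, since the bow sat the same in the jaws before and after.
- The bolt's travel was judged only by the stop torque and the pictures, because its end is hidden under the keeper.
- I did not measure the lid, mug, jar or other key again at the end. The last pictures that show the other key and the jar reveal no visible disturbance.

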